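# Snap a queen-cage cap home in the bench squeezer

### The arm

A 7-joint arm with a two-finger parallel gripper is mounted at the origin on the work surface. World frame = base frame: x ahead of the robot, y to its left, z up, the work surface at z = 0. Lengths are in m, angles in rad, forces in N, time in s.
With the tool pointing down it reaches from about 0.425 to 1.025 m from the base axis. Payload 9.4 kg.
Tool frame: the origin (TCP) lies midway between the tips of the shut fingers; the grasp point (between the pads) lies 19 mm behind it; z points along the fingers, y is the line along which they close (so a half turn about z gives the same grasp; the last joint's range is limited). The gripper opens to 93 mm and grips with 3 to 60 N. Pads are 15 mm wide; open, the fingers measure 128 mm over their backs; the gripper's body (75 mm by 188 mm) begins 65 mm behind the grasp point.
Start: joints at [-1.246, 0.599, -0.003, 1.599, 0.002, 0.943, -0.08], TCP at [0.284, 0.667, 0.219] pointing down, gripper open.
Joint ranges: [-2.57, 2.57], [-0.35, 1.97], [-1.29, 1.29], [0.11, 2.56], [-1.05, 4.19], [0.11, 1.86], [-2.63, 2.63]. Speed limits (rad/s): [2.22, 2.22, 3.01, 3.01, 3.14, 3.14, 3.14].

### API

Orientations are given as a unit quaternion [w, x, y, z].
In Python, from workcell import robot, viewer gives the robot as it stands.
- The arm moves only by the tool jog_arm, never from a script. Its argument "rows" is a list of rows, each an object with "claw": the closure, from 0 (fully open) to 1 (shut); "translation": the shift along the world's x, y, z in mm, a list of three; "yaw": the turn about the world's z in degrees. A call has 1 to 10 rows; each row shifts and turns the commanded pose from where the row before left it; what a row does not reach is not made up. A row lasts 1/8 s, in which the tool goes at most 62.5 mm and 10.7 degrees, less where a joint would pass 70% of its speed; a pose out of reach is approached as far as the arm can. A call is refused whole if a number of a shift passes 62.5 or a number of a turn 10.7, either way. A call with a gripper value outside its range is refused whole. The fingers move at their own pace and stop on an object; the grip force is fixed at half the most. Time passes only in rows, so rows that do not move let the fingers close. It gives the time, the measured TCP pose, the force, the opening and the grip force at its end, in the units of the state.
- robot.get_state(): the state, without advancing time (a new reading comes with each control period).
- viewer.read_camera(name): name is "scene" or "top" or "wrist"; returns (picture, depth): 480x640x3 uint8, red, green, blue; 480x640 float32, m along the optical axis (not along the pixel's ray), 0 where there is no reading.
- viewer.calibration(name): a dict with "intrinsics" (3x3 intrinsics, pixels), "position" and "attitude" of the camera in the world. Camera axes: x right, y down, z forward; pixel columns grow to the right and rows downward; lengths in m; the calibration is good to about 2 mm. A picture is of the moment at which its call begins: read the wrist's pose just before it. calibration takes no time and is no camera call; for the wrist camera it gives the pose at the moment of the call.
- robot.finish_job(): hands the job in; it is judged then, once.
The state is a dict: "time": time; "joint_pos": joint angles; "joint_vel": joint speeds; "tau": joint torques, N m; "position": TCP position; "ee_rot": TCP orientation; "wrist_force": force on the tool from outside, world axes, zero at the start; "moment": the same for the moment, N m; "opening": finger opening in m; "finger_force": force on a finger pad.
Only numpy, scipy, OpenCV 4.12 (cv2) and the standard library are available. Lean on these libraries where they do the work, as an engineer would, in place of code of your own. Each camera call takes 0.05 s, during which the arm holds its last target. There are 200 camera calls.

### The job

Take the yellow queen cage that stands on the bench and set it, foot down and fully home on the floor, in the tilted slot of the green bench squeezer. Close the squeezer's two red handles together until the resistance peaks and gives and the blue cap has snapped fully in - press the cap only with the squeezer, not with the fingers, and stop squeezing once it has given, so that the cage is not crushed. Then let the handles spring open again and leave the cage seated in the slot, and do not knock the other things about.

Things in the scene. Friction and masses are not known exactly. Their poses are not given: they have to be found in the camera images.
- cage_mid (a point): Centre of the queen cage, half-way up: a loose yellow plastic box 95 mm tall (its z), 34 mm wide (x) and 28 mm thick (y), 80 to 160 g, standing upright on the bench. More than 36 mm above the foot its y faces are plain: grasp it there, across the 28 mm and well above the middle, so that the fingers stay clear of the jaws. It may go in the squeezer either way round.
- cage_foot (a point): Centre of the cage's underside, with the cage's axes.
- cap_face (a point): Centre of the outer face of the blue snap cap, 24 x 24 mm, 22 mm above the foot; it stands 11 mm out of the cage's +y face. A fixed yellow boss of the same size stands 11 mm out of the -y face: 50 mm over both.
- cap (a joint): How far the blue cap is pushed into the cage (m): 0 = standing out 11 mm, 0.009 = snapped fully in, standing out 2 mm. It resists with about 32 N at first; once it moves it gives, and past 5 mm it pulls itself in and stays.
- nest: Sloping deck of the green bench squeezer, fixed to the bench. Origin: centre of the slot's floor, 105 mm above the bench. z: the slot's axis, leaning 28 degrees from vertical towards the robot's side; x: up the slope, away from the handles; y: level. The slot is 38 mm wide in x, between walls 40 mm long with flared tops, 40 mm high uphill and 60 mm downhill. The cage goes in with its z along this z and its y along this y.
- jaw_l (a point): Left jaw, on its steel bar. With the handles open the face of the right jaw's black pad is at y = -28 mm of the nest; that of the left pad is at y = +27.5 to +34.5 mm, differently each time, so the closing at which the handles meet resistance differs too. In y the slot is bounded by these jaws alone. Jaws and handles lie 12 to 32 mm above the slot's floor; hinge pins at x = +60, y = +-16 mm of the nest.
- lever_l_grip (a point): Middle of the left handle (nest +y side): a red bar 54 mm long, 10 mm thick, 20 mm high along nest z, running along nest x, its free end downhill towards the robot's side. With the handles open it is at x = -85, y = 29.5, z = 22 mm of the nest; 69 mm over the outside of both handles.
- lever_r_grip (a point): Middle of the right handle, mirror image (y = -29.5 mm).
- lever_l (a joint): Closing angle of the left handle (rad): 0 = open; a light spring (1 to 2 N) opens it. Grip to hinge 145 mm, jaw to hinge 60 mm: the cap's peak is felt as 12 to 16 N on each handle, after closing 13 to 30 mm over both; it fades over some 8 to 10 mm more to almost nothing as the cap snaps in. Then come some 8 mm of easy closing before the jaws clamp the closed cage; over 10 N on a handle then cracks it.
- lever_r (a joint): Closing angle of the right handle, the same.
- glue: White glue bottle, 52 mm across, 125 mm tall, loose, leave alone.
- jar: Amber jar, 54 mm across, 85 mm tall, loose, leave alone.
- disc: Orange sanding disc lying flat, 125 mm across, 12 mm thick, leave alone.
- wedge: Wooden strip 150 x 35 x 10 mm lying flat, leave alone.
- strip: Wooden strip 180 x 24 x 12 mm lying flat, leave alone.
- hive_tool: Scraper with red handle lying flat, leave alone.
Things that resemble listed ones, but are neither listed nor needed, are in the scene too. Of the things like the part that bears cage_mid, leave any that is purple; of the rest the larger one is meant.

How it is judged:
By the outcome, as a careful person would: the job done as asked, in the order asked, and still so for the second after the job is handed in, with the robot touching nothing.
It also fails if it takes over 67 s, if anything falls off the work surface, if the arm or the gripper's body presses on something with over 40 N, if the wrist force passes 120 N, or if a joint passes its speed limit or range.

## Working session

There is one attempt and no reset: what is moved stays moved. The work goes in short steps, Python scripts to look and compute and a tool call to move; the robot and the scene stay as the last step left them, time stands still between calls to the robot, and variables do not carry over. Pictures are saved under pics/ and viewed, at most 10 in all, crops included, and the job is handed in when it is done.

Besides the shell and the picture viewer there is one more tool, called as name([rows], argument=value, ...), one row to a line, values as JSON. jog_arm: Moves the arm, as the interface text tells. Its arguments: {"type":"object","properties":{"rows":{"type":"array","items":{"type":"object","properties":{"claw":{"type":"number"},"translation":{"type":"array","items":{"type":"number"}},"yaw":{"type":"number"}}}}},"required":["rows"]}

```bash
mkdir -p pics; ls; cat > h.py <<'E'
import numpy as np,cv2
from workcell import robot,viewer
def shot(n,f=None):
    c=viewer.calibration(n);p,d=viewer.read_camera(n)
    np.savez('pics/%s.npz'%(f or n),p=p,d=d,K=c['intrinsics'],t=c['position'],q=c['attitude'])
    cv2.imwrite('pics/%s.png'%(f or n),p[:,:,::-1]);return p,d,c
E
python3 - <<'E'
from h import *
for n in('scene','top'):
    c=shot(n)[2];print(c)
s=robot.get_state();print(s)
E
```

```text
pics
{'intrinsics': array([[620.01950434,   0.        , 311.5249011 ],
       [  0.        , 620.01950434, 245.72038683],
       [  0.        ,   0.        ,   1.        ]]), 'position': array([ 1.4976928 , -0.10617165,  0.86895036]), 'attitude': array([-0.32190167,  0.6451624 ,  0.62314001, -0.30305332])}
{'intrinsics': array([[458.01221141,   0.        , 313.23022446],
       [  0.        , 458.01221141, 239.36013779],
       [  0.        ,   0.        ,   1.        ]]), 'position': array([ 0.32641362, -0.03227109,  1.17321194]), 'attitude': array([ 0.06821027, -0.69513826,  0.71244082, -0.06751469])}
{'time': 0.1, 'joint_pos': array([-1.24574914,  0.60003085, -0.00252811,  1.60005614,  0.00181289,
        0.94292327, -0.0797744 ]), 'joint_vel': array([-0.00033026, -0.00121761,  0.00165865, -0.00404691,  0.00017453,
       -0.00072545,  0.00043965]), 'tau': array([ 4.47751270e-03, -7.66556168e+01,  1.50179621e+00, -2.52942234e+01,
       -5.23242331e-02,  1.35819442e-02,  9.53649396e-05]), 'position': array([0.28334523, 0.66685088, 0.21785464]), 'ee_rot': array([-6.65583490e-05,  1.99486639e-01,  9.79900291e-01, -7.04806268e-04]), 'wrist_force': array([-0.27058084,  0.49452861, -0.08111664]), 'moment': array([-0.05025422,  0.01822248, -0.03456096]), 'finger_force': 0.0, 'opening': 0.09288323985853057}
```

View pics/scene.png

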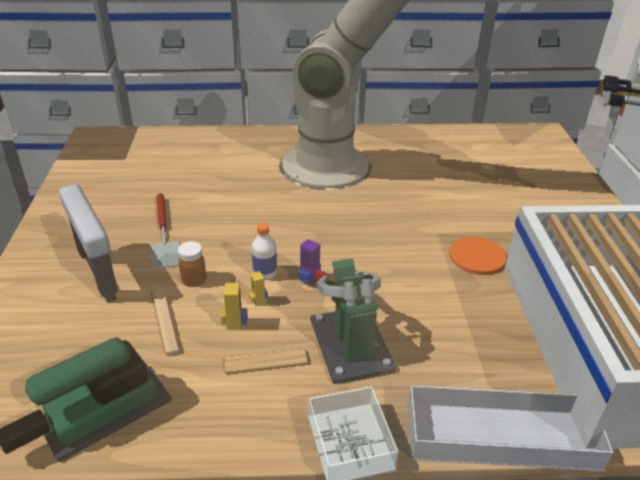

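View pics/top.png

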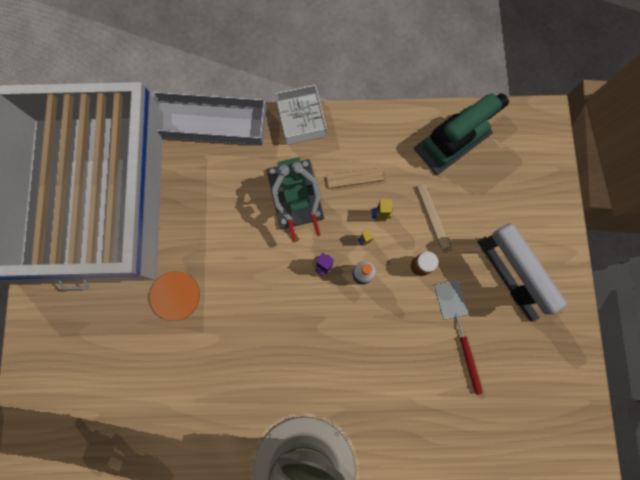

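Candidates for the cage in the scene view: purple at (310,262), which must be left; small yellow at (258,289); and larger yellow at (233,306), which is (385,209) in the top view. The larger yellow fits the description. I'll measure it and make an enlarged crop.

```bash
cat >> h.py <<'E'
from scipy.spatial.transform import Rotation as R
def cloud(f):
    z=np.load('pics/%s.npz'%f);p,d,K,t,q=(z[k] for k in('p','d','K','t','q'))
    v,u=np.mgrid[:480,:640]
    c=np.stack([(u-K[0,2])/K[0,0]*d,(v-K[1,2])/K[1,1]*d,d],-1)
    return p,c@R.from_quat(np.roll(q,-1)).as_matrix().T+t,d>0
E
python3 - <<'E'
from h import *
for f in('scene','top'):
    p,X,ok=cloud(f);hsv=cv2.cvtColor(p,cv2.COLOR_RGB2HSV);H,S,V=[hsv[...,i].astype(int) for i in range(3)]
    print(f,'bench z',np.median(X[...,2][ok&(abs(X[...,2])<.02)]))
    for n,m in dict(yel=(H>22)&(H<32)&(S>160),purple=(H>130)&(H<155)&(S>120),blue=(H>108)&(H<128)&(S>130),red=((H<5)|(H>174))&(S>150),green=(H>50)&(H<85)&(S>50)).items():
        k,L,st,_=cv2.connectedComponentsWithStats((m&ok).astype('uint8'))
        for i in range(1,k):
            if st[i,4]>25:
                P=X[L==i];print(n,st[i],np.percentile(P,[2,50,98],axis=0).round(3).tolist())
    if f=='top':
        m=(H>22)&(H<32)&(S>160)&ok
        for lo,hi in((.085,.1),(.05,.08)):
            P=X[m&(X[...,2]>lo)&(X[...,2]<hi)]
            print(lo,len(P),cv2.minAreaRect((P[:,:2]*1000).astype('float32')))
a=cv2.imread('pics/scene.png')
A=cv2.resize(a[215:345,205:335],(600,600),interpolation=2)
cv2.imwrite('pics/c1.png',A)
a=cv2.imread('pics/top.png');cv2.imwrite('pics/c2.png',cv2.resize(a[150:270,250:410],(800,600),interpolation=2))
E
```

```text
scene bench z 0.0014140926201059445
yel [253 273   8   8  30] [[0.543, -0.177, 0.067], [0.555, -0.171, 0.069], [0.565, -0.164, 0.071]]
yel [225 284  13  11  98] [[0.607, -0.225, 0.093], [0.62, -0.214, 0.096], [0.634, -0.203, 0.099]]
purple [303 241  14  10  79] [[0.476, -0.076, 0.094], [0.49, -0.063, 0.096], [0.504, -0.05, 0.099]]
blue [  0  13  95   7 537] [[-0.72, -1.076, 0.177], [-0.707, -0.919, 0.188], [-0.693, -0.767, 0.198]]
blue [109  13 121   7 615] [[-0.723, -0.702, 0.177], [-0.707, -0.51, 0.187], [-0.692, -0.307, 0.197]]
blue [397  13  86   7 423] [[-0.719, 0.299, 0.176], [-0.706, 0.441, 0.186], [-0.691, 0.584, 0.195]]
blue [496  13 114   7 605] [[-0.721, 0.648, 0.175], [-0.707, 0.853, 0.185], [-0.692, 1.041, 0.196]]
blue [367  83  83   5 232] [[-0.702, 0.202, -0.072], [-0.688, 0.366, -0.062], [-0.671, 0.493, -0.053]]
blue [491  82 107   6 410] [[-0.702, 0.675, -0.074], [-0.687, 0.897, -0.063], [-0.673, 1.066, -0.053]]
blue [  0  85 112   5 507] [[-0.703, -1.14, -0.072], [-0.688, -0.947, -0.06], [-0.673, -0.754, -0.05]]
blue [127  85  28   5  68] [[-0.694, -0.687, -0.069], 
[... 1696 characters left out ...]
215   9  20  67] [[0.552, -0.047, 0.083], [0.577, -0.039, 0.095], [0.594, -0.031, 0.106]]
red [288 220   7  21  76] [[0.539, 0.013, 0.016], [0.563, 0.018, 0.095], [0.594, 0.029, 0.107]]
red [461 337  21  57 366] [[0.167, -0.427, 0.012], [0.228, -0.41, 0.018], [0.292, -0.395, 0.023]]
green [ 422   94   81   72 2026] [[0.744, -0.498, 0.029], [0.808, -0.418, 0.127], [0.877, -0.336, 0.138]]
green [278 158  31  53 901] [[0.601, -0.021, 0.091], [0.657, 0.009, 0.12], [0.722, 0.038, 0.156]]
0.085 121 ((613.10498046875, -210.125), (29.884227752685547, 23.996137619018555), 0.6958523988723755)
0.05 88 ((572.2515869140625, -187.75076293945312), (32.01837158203125, 87.67262268066406), 56.490474700927734)
```

View pics/c1.png

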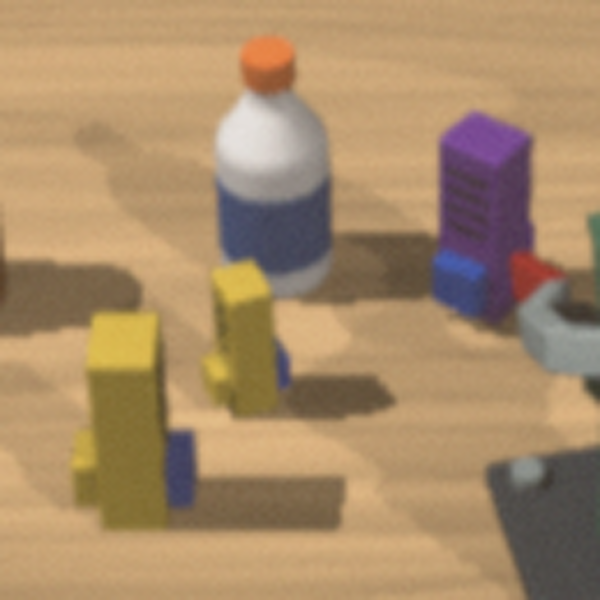

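View pics/c2.png

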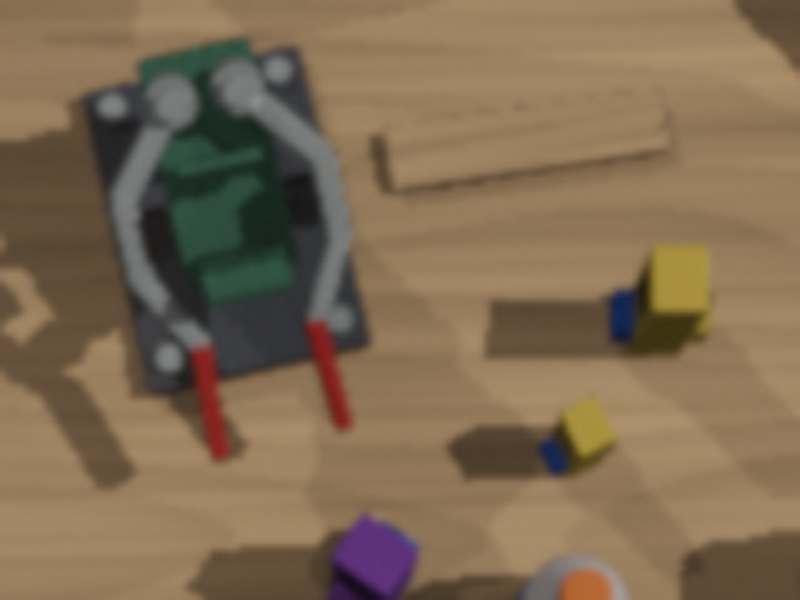

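The crops confirm it: the large yellow cage, c1 crop (125,420), has its blue cap towards world +y. The squeezer's handles point towards the robot, and its slot is at about (240,220) in c2. Next I'll move over for wrist camera views.

jog_arm([
  {"translation":[30,-25,45],"yaw":-10,"claw":0},
  {"translation":[30,-25,45],"yaw":-10,"claw":0},
  {"translation":[30,-25,45],"yaw":-10,"claw":0},
  {"translation":[30,-30,40],"yaw":-10,"claw":0},
  {"translation":[40,-45,0],"yaw":-10,"claw":0},
  {"translation":[40,-45,0],"yaw":-10,"claw":0},
  {"translation":[30,-52,0],"yaw":-10,"claw":0},
  {"translation":[30,-52,0],"yaw":-10,"claw":0},
  {"translation":[20,-55,0],"yaw":-10,"claw":0},
  {"translation":[20,-55,0],"yaw":-10,"claw":0},
])

```text
time: 1.35
position: [0.5838, 0.2564, 0.3933]
ee_rot: [-0.0, 0.88, 0.474, -0.0]
wrist_force: [0.8, 1.0, 0.0]
opening: 0.0927
finger_force: 0.0
```

jog_arm([
  {"translation":[15,-58,0],"yaw":-10,"claw":0},
  {"translation":[15,-58,0],"yaw":-10,"claw":0},
  {"translation":[10,-60,0],"yaw":-10,"claw":0},
  {"translation":[0,-60,0],"yaw":-10,"claw":0},
  {"translation":[0,-60,0],"yaw":-5,"claw":0},
  {"translation":[-20,-30,0],"yaw":0,"claw":0},
  {"translation":[0,0,0],"yaw":0,"claw":0},
  {"translation":[0,0,0],"yaw":0,"claw":0},
])

```text
time: 2.35
position: [0.6038, -0.0667, 0.3934]
ee_rot: [-0.0, 0.994, 0.105, -0.0]
wrist_force: [-0.3, 0.4, -0.7]
opening: 0.0928
finger_force: 0.0
```

```bash
python3 - <<'E'
from h import *
s=robot.get_state();print(s['time'],s['position'],s['ee_rot'],s['joint_pos'])
p,d,c=shot('wrist','w1');print(c)
E
```

```text
2.35 [ 0.60379548 -0.06669926  0.39342585] [-3.86213489e-04  9.94487479e-01  1.04854671e-01 -5.30375446e-05] [-0.51876697  0.3724924   0.77860788  1.68343081 -0.2784629   1.20066274
 -1.03318592]
{'intrinsics': array([[393.83482873,   0.        , 318.00979057],
       [  0.        , 393.83482873, 239.66276787],
       [  0.        ,   0.        ,   1.        ]]), 'position': array([ 0.67764347, -0.05135667,  0.55973123]), 'attitude': array([ 0.10596156,  0.77005933, -0.62312011, -0.08661465])}
```

View pics/w1.png

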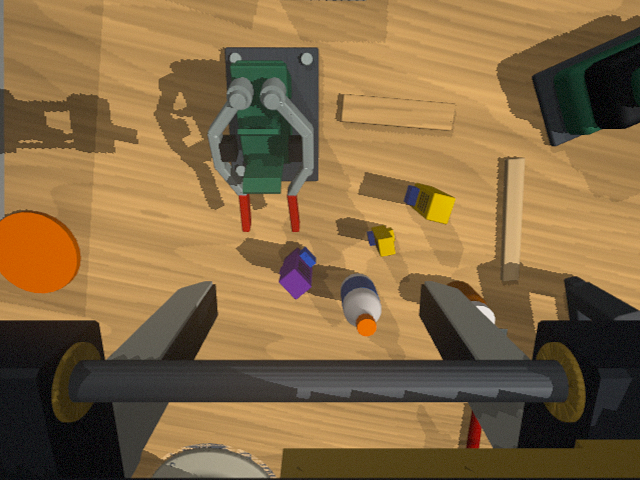

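The wrist view shows the squeezer at about (265,130) px, the large cage at (435,203) and its blue cap at (412,195). I'll go lower for precision.

jog_arm([
  {"translation":[-20,-10,-50],"yaw":0,"claw":0.3},
  {"translation":[-15,-10,-50],"yaw":0,"claw":0.3},
  {"translation":[0,0,-30],"yaw":0,"claw":0.3},
  {"translation":[0,0,0],"yaw":0,"claw":0.3},
  {"translation":[0,0,0],"yaw":0,"claw":0.3},
])

```text
time: 3.02
position: [0.5697, -0.0872, 0.2646]
ee_rot: [0.0, 0.994, 0.105, 0.001]
wrist_force: [-0.4, 0.4, 0.8]
opening: 0.0653
finger_force: 0.0
```

```bash
python3 - <<'E'
from h import *
s=robot.get_state();print(s['time'],s['position'],s['ee_rot'],s['opening'])
shot('wrist','w2')
p,X,ok=cloud('w2');hsv=cv2.cvtColor(p,cv2.COLOR_RGB2HSV);H,S,V=[hsv[...,i].astype(int) for i in range(3)]
print('bench',np.median(X[...,2][ok&(abs(X[...,2])<.02)]))
y=(H>20)&(H<34)&(S>140)&ok
for n,m in dict(top=y&(X[...,2]>.09)&(X[...,2]<.1)&(abs(X[...,1]+.2)<.05),redl=((H<5)|(H>174))&(S>150)&ok&(X[...,2]>.07)&(X[...,1]>-.01)&(X[...,0]<.62),redr=((H<5)|(H>174))&(S>150)&ok&(X[...,2]>.07)&(X[...,1]<-.01)&(X[...,0]<.62)&(X[...,1]>-.09),
  blue=(H>105)&(H<130)&(S>110)&ok&(abs(X[...,0]-.615)<.03)&(abs(X[...,1]+.19)<.03)).items():
    P=X[m];
    if len(P)<5: print(n,len(P));continue
    print(n,len(P),P.mean(0),np.percentile(P,[2,98],axis=0).round(4).tolist(),cv2.minAreaRect((P[:,:2]*1000).astype('float32')))
v=np.argwhere((X[...,2]>.04)&ok&(abs(X[...,0]-.64)<.13)&(abs(X[...,1])<.08))
print(v.min(0),v.max(0))
a,b=v.min(0),v.max(0)
im=p[a[0]:b[0]+1,a[1]:b[1]+1,::-1];sc=min(800/im.shape[1],600/im.shape[0])
print(sc);cv2.imwrite('pics/c3.png',cv2.resize(im,None,fx=sc,fy=sc,interpolation=2))
E
```

```text
3.025 [ 0.56970191 -0.08721903  0.2645731 ] [2.47267898e-04 9.94472776e-01 1.04992990e-01 5.54976359e-04] 0.06526191071633515
bench 0.00031196289939827704
top 1319 [ 0.61853457 -0.21249182  0.09481472] [[0.6022, -0.2264, 0.0915], [0.6345, -0.1997, 0.0966]] ((618.2044067382812, -213.35537719726562), (28.412466049194336, 33.86555862426758), 88.44469451904297)
redl 195 [0.55925687 0.01407214 0.09017387] [[0.5386, 0.0085, 0.0776], [0.589, 0.0217, 0.1064]] ((563.8504638671875, 15.675661087036133), (51.77568054199219, 9.70324993133545), 8.643258094787598)
redr 430 [ 0.57778831 -0.04252371  0.10542195] [[0.552, -0.0519, 0.081], [0.5977, -0.0332, 0.3638]] ((575.2063598632812, -44.904964447021484), (48.59373092651367, 15.462516784667969), 13.979279518127441)
blue 310 [ 0.61946402 -0.19243303  0.03129349] [[0.6077, -0.1982, 0.0138], [0.6298, -0.1886, 0.0357]] ((618.8195190429688, -193.57777404785156), (10.243337631225586, 23.19429588317871), 88.08658599853516)
[0 0] [479 314]
1.25
```

View pics/c3.png

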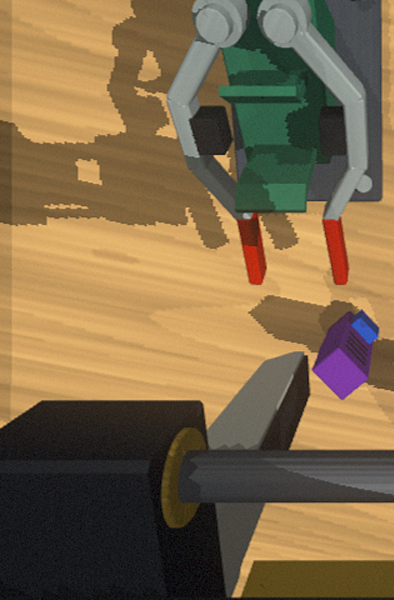

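```bash
cat > fit.py <<'E'
from h import *
from scipy.optimize import least_squares
t28=np.radians(28)
def nestR(yaw):return R.from_euler('z',yaw).as_matrix()@np.array([[np.cos(t28),0,-np.sin(t28)],[0,1,0],[np.sin(t28),0,np.cos(t28)]])
def sdf(P,c,h):
    q=abs(P-c)-h;return np.linalg.norm(np.maximum(q,0),axis=1)+np.minimum(q.max(1),0)
def loc(P,th):return (P-[th[0],th[1],.105])@nestR(th[2])*1000
if __name__=='__main__':
  for f in('w1','w2','top','scene'):
    p,X,ok=cloud(f);hsv=cv2.cvtColor(p,cv2.COLOR_RGB2HSV);H,S,V=[hsv[...,i].astype(int) for i in range(3)]
    box=ok&(X[...,2]<.2)&(abs(X[...,0]-.62)<.15)&(abs(X[...,1])<.1)
    r=X[box&((H<6)|(H>172))&(S>130)&(X[...,2]>.05)&(X[...,0]<.62)]
    f0=lambda th:np.minimum(*[abs(sdf(loc(r,th),np.array([-85,s*29.5,22]),np.array([27,5,10]))) for s in(1,-1)])
    g=least_squares(f0,[.64,0.005,.2],loss='soft_l1',x_scale=[.01,.01,.1],f_scale=1.)
    print(f,len(r),g.x.round(4),np.degrees(g.x[2]).round(2),np.median(abs(f0(g.x))).round(2))
    gr=loc(X[box&(H>45)&(H<90)&(S>50)],g.x)
    print(' green y',np.percentile(gr[:,1],[1,5,50,95,99]).round(1),end=' ')
    w=gr[(abs(gr[:,1])<20)&(gr[:,2]>10)]
    print('wall pts x hist',[(int(b),int(n)) for n,b in zip(*np.histogram(w[:,0],np.arange(-40,40,4)))] )
    bl=loc(X[box&(V<60)&(X[...,2]>.08)],g.x);bl=bl[(abs(bl[:,0])<20)&(bl[:,2]>8)&(bl[:,2]<40)]
    for s in(1,-1):
        q=bl[bl[:,1]*s>10]
        if len(q)>5:print('  pad',s,len(q),np.percentile(q,[3,50,97],axis=0).round(1).tolist())
E
python3 fit.py
```

```text
w1 563 [0.6558 0.0046 0.2023] 11.59 0.48
 green y [-26.7 -23.8   1.   24.3  28.3] wall pts x hist [(-40, 0), (-36, 2), (-32, 56), (-28, 222), (-24, 251), (-20, 783), (-16, 0), (-12, 0), (-8, 0), (-4, 0), (0, 0), (4, 0), (8, 0), (12, 0), (16, 1), (20, 43), (24, 387), (28, 185), (32, 28)]
  pad 1 464 [[-10.5, 28.9, 14.5], [4.1, 35.1, 31.3], [11.5, 43.9, 33.3]]
  pad -1 359 [[-18.3, -40.8, 13.9], [5.6, -34.2, 31.5], [12.0, -15.4, 33.3]]
w2 1046 [0.6556 0.0052 0.2065] 11.83 0.44
 green y [-27.7 -24.9  -0.7  22.8  27.2] wall pts x hist [(-40, 0), (-36, 0), (-32, 93), (-28, 514), (-24, 538), (-20, 1506), (-16, 0), (-12, 0), (-8, 0), (-4, 0), (0, 0), (4, 0), (8, 0), (12, 0), (16, 17), (20, 167), (24, 688), (28, 474), (32, 24)]
  pad 1 1051 [[-9.6, 28.4, 16.2], [3.3, 34.2, 31.6], [11.4, 43.4, 33.3]]
  pad -1 757 [[-9.4, -41.9, 15.9], [4.6, -35.1, 31.8], [11.6, -28.6, 33.2]]
top 154 [0.6526 0.0077 0.2051] 11.75 1.03
 green y [-27.7 -24.9  -0.8  23.5  26.8] wall pts x hist [(-40, 0), (-36, 0), (-32, 17), (-28, 34), (-24, 37), (-20, 75), (-16, 0), (-12, 0), (-8, 0), (-4, 0), (0, 0), (4, 0), (8, 0), (12, 0), (16, 1), (20, 21), (24, 22), (28, 28), (32, 9)]
  pad 1 74 [[-18.5, 14.5, 15.2], [0.6, 33.3, 31.0], [12.4, 41.3, 35.9]]
  pad -1 72 [[-18.3, -42.1, 12.0], [1.3, -34.6, 30.8], [12.1, -11.7, 34.4]]
scene 62 [0.6521 0.0018 0.2894] 16.58 0.93
 green y [-30.5 -28.9 -13.9  16.9  21.8] wall pts x hist [(-40, 0), (-36, 0), (-32, 1), (-28, 11), (-24, 42), (-20, 117), (-16, 111), (-12, 9), (-8, 0), (-4, 0), (0, 0), (4, 0), (8, 0), (12, 0), (16, 0), (20, 1), (24, 3), (28, 11), (32, 30)]
```

jog_arm([
  {"translation":[16,-42,0],"yaw":-4.6,"claw":0.3},
  {"translation":[16,-42,0],"yaw":-4.6,"claw":0.3},
  {"translation":[16.5,-42,-40],"yaw":-4.5,"claw":0.3},
  {"translation":[0,0,-50],"yaw":0,"claw":0.3},
  {"translation":[0,0,-50],"yaw":0,"claw":0.3},
  {"translation":[0,0,-40],"yaw":0,"claw":0.3},
  {"translation":[0,0,-23],"yaw":0,"claw":0.3},
  {"translation":[0,0,0],"yaw":0,"claw":0.3},
  {"translation":[0,0,0],"yaw":0,"claw":0.3},
])

```text
time: 4.2
position: [0.6183, -0.2141, 0.0622]
ee_rot: [0.0, 1.0, -0.015, 0.001]
wrist_force: [-0.7, -0.7, 0.3]
opening: 0.0651
finger_force: 0.0
```

jog_arm([
  {"translation":[0,0,0],"yaw":0,"claw":0.5},
  {"translation":[0,0,0],"yaw":0,"claw":0.6},
  {"translation":[0,0,0],"yaw":0,"claw":0.7},
  {"translation":[0,0,0],"yaw":0,"claw":0.8},
  {"translation":[0,0,0],"yaw":0,"claw":1},
  {"translation":[0,0,0],"yaw":0,"claw":1},
])

```text
time: 4.95
position: [0.6171, -0.2137, 0.0607]
ee_rot: [-0.0, 1.0, -0.015, 0.0]
wrist_force: [-0.5, -0.0, 1.8]
opening: 0.0278
finger_force: 30.0
```

Gripped at 27.8 mm. I'll lift and carry it to a hover over the slot.

jog_arm([
  {"translation":[0,0,40],"yaw":0,"claw":1},
  {"translation":[0,0,55],"yaw":0,"claw":1},
  {"translation":[0,0,55],"yaw":0,"claw":1},
  {"translation":[3,30,49],"yaw":3.4,"claw":1},
  {"translation":[3,50,0],"yaw":3.4,"claw":1},
  {"translation":[3,50,0],"yaw":3.4,"claw":1},
  {"translation":[3,50,0],"yaw":3.2,"claw":1},
  {"translation":[3,33.5,0],"yaw":0,"claw":1},
  {"translation":[0,0,0],"yaw":0,"claw":1},
  {"translation":[0,0,0],"yaw":0,"claw":1},
])

```text
time: 6.2
position: [0.6317, -0.0011, 0.2595]
ee_rot: [0.0, 0.995, 0.101, -0.0]
wrist_force: [-0.5, -0.4, -1.1]
opening: 0.0276
finger_force: 30.0
```

```bash
python3 - <<'E'
from h import *
s=robot.get_state();print(s['time'],s['position'],s['ee_rot'],s['opening'])
p,d,c=shot('wrist','w3');shot('top','t3')
Rt=R.from_quat(np.roll(s['ee_rot'],-1)).as_matrix()
from fit import loc
p,X,ok=cloud('w3');hsv=cv2.cvtColor(p,cv2.COLOR_RGB2HSV);H,S,V=[hsv[...,i].astype(int) for i in range(3)]
y=(H>20)&(H<34)&(S>140)&ok&(np.linalg.norm(X-s['position'],axis=2)<.12)
P=(X[y]-s['position'])@Rt*1000
print(len(P),np.percentile(P,[1,50,99],axis=0).round(1).tolist())
T=P[P[:,2]<-25];print(len(T),cv2.minAreaRect(T[:,:2].astype('float32')))
b=(H>105)&(H<130)&(S>110)&ok&(np.linalg.norm(X-s['position'],axis=2)<.12)
B=(X[b]-s['position'])@Rt*1000;print(len(B), np.percentile(B,[1,50,99],axis=0).round(1).tolist() if len(B) else '')
E
```

```text
6.2 [ 0.63169243 -0.00110029  0.25947274] [ 3.59998775e-04  9.94841729e-01  1.01438293e-01 -2.79712486e-04] 0.027635399272697588
19801 [[-7.9, -33.4, -116.2], [21.3, 2.1, -102.5], [33.7, 38.5, 48.0]]
16089 ((13.199274063110352, 2.0889511108398438), (82.02976989746094, 46.034202575683594), 89.7214126586914)
605 [[-0.9, -33.8, -108.2], [10.3, -20.2, 26.9], [20.5, -15.1, 47.1]]
```

View pics/w3.png

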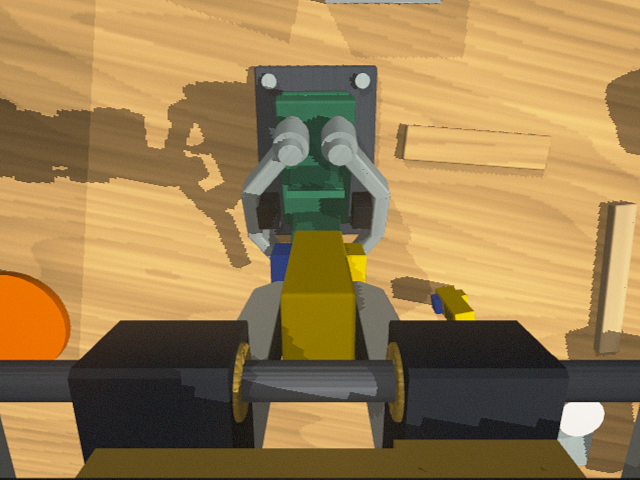

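The picture shows the cage upright in the grip, top at about (318,330), cap at (280,262), and the squeezer straight ahead in line. Next I'll check the camera-to-hand bias and refit the nest.

```bash
python3 - <<'E'
from fit import *
s=robot.get_state();Rt=R.from_quat(np.roll(s['ee_rot'],-1)).as_matrix()
p,X,ok=cloud('w3');hsv=cv2.cvtColor(p,cv2.COLOR_RGB2HSV);H,S,V=[hsv[...,i].astype(int) for i in range(3)]
P=(X-s['position'])@Rt*1000
y=(H>20)&(H<34)&(S>140)&ok&(abs(P[...,0])<40)&(abs(P[...,1])<40)
f=P[y&(P[...,2]>-25)&(P[...,2]<20)&(P[...,0]>12)];print('front',len(f),np.percentile(f,[1,50,99],axis=0).round(1).tolist())
t=P[y&(P[...,2]>-45)&(P[...,2]<-30)];print('top',len(t),np.percentile(t,[1,50,99],axis=0).round(1).tolist())
b=P[(H>105)&(H<130)&(S>110)&ok&(abs(P[...,1])<45)&(P[...,2]>20)&(P[...,2]<70)];q=P[y&(P[...,2]>23)&(P[...,1]>15)]
print('cap',np.percentile(b,[2,98],axis=0).round(1).tolist(),'boss',np.percentile(q,[2,98],axis=0).round(1).tolist() if len(q) else 0)
box=ok&(X[...,2]<.17)&(abs(X[...,0]-.67)<.12)&(abs(X[...,1])<.08)
bl=loc(X[box&(V<60)&(X[...,2]>.08)],[.6555,.005,.2045]);bl=bl[(abs(bl[:,0])<20)&(bl[:,2]>8)&(bl[:,2]<40)]
for g in(1,-1):
    k=bl[bl[:,1]*g>10];print('pad',g,len(k),np.percentile(k,[3,50,97],axis=0).round(1).tolist())
# hinge pins: grey points highest near x=60
g=loc(X[box&(S<40)&(V>90)&(X[...,2]>.11)],[.6555,.005,.2045]);g=g[(abs(g[:,0]-60)<15)]
for k in(1,-1):
    a=g[g[:,1]*k>0];print('pin',k,len(a),np.percentile(a,[5,50,95],axis=0).round(1).tolist())
E
```

```text
front 2146 [[16.8, -14.0, -24.6], [18.1, -0.6, -6.5], [18.6, 12.8, 19.4]]
top 5222 [[-8.7, -14.3, -35.6], [5.9, -0.6, -34.2], [18.3, 13.0, -30.6]]
cap [[-0.6, -25.1, 25.5], [13.3, -16.2, 46.4]] boss [[-0.9, 15.3, 25.7], [13.5, 24.1, 47.7]]
pad 1 791 [[-8.7, 28.8, 14.4], [7.2, 35.7, 31.5], [11.8, 43.8, 33.0]]
pad -1 584 [[-8.3, -40.7, 14.0], [9.6, -33.0, 29.4], [12.0, -27.8, 32.7]]
pin 1 1490 [[47.0, 6.5, 14.7], [65.1, 17.7, 30.9], [72.1, 32.1, 40.3]]
pin -1 1528 [[47.1, -31.3, 15.0], [65.0, -17.3, 30.8], [72.2, -6.0, 40.2]]
```

jog_arm([
  {"translation":[2,1.4,-20],"yaw":0,"claw":1},
  {"translation":[0,0,-20],"yaw":0,"claw":1},
  {"translation":[0,0,-10],"yaw":0,"claw":1},
  {"translation":[0,0,0],"yaw":0,"claw":1},
])

```text
time: 6.8
position: [0.6335, 0.0007, 0.2085]
ee_rot: [0.0, 0.995, 0.101, -0.001]
wrist_force: [0.7, 0.4, -1.1]
opening: 0.0281
finger_force: 30.0
```

jog_arm([
  {"translation":[0,0,-6],"yaw":0,"claw":1},
  {"translation":[0,0,-6],"yaw":0,"claw":1},
  {"translation":[0,0,0],"yaw":0,"claw":1},
])

```text
time: 7.18
position: [0.6339, 0.0013, 0.1973]
ee_rot: [-0.0, 0.995, 0.102, -0.0]
wrist_force: [0.3, 0.5, -1.3]
opening: 0.028
finger_force: 30.0
```

jog_arm([
  {"translation":[-3,-0.8,-4],"yaw":0,"claw":1},
  {"translation":[-3,-0.8,-4],"yaw":0,"claw":1},
  {"translation":[-3,-0.7,-3],"yaw":0,"claw":1},
  {"translation":[0,0,0],"yaw":0,"claw":1},
])

```text
time: 7.68
position: [0.6287, -0.0011, 0.1887]
ee_rot: [0.0, 0.995, 0.102, 0.004]
wrist_force: [6.0, 1.1, 5.5]
opening: 0.0276
finger_force: 30.0
```

jog_arm([
  {"translation":[-2,-0.4,-4],"yaw":0,"claw":1},
  {"translation":[-2,-0.4,-4],"yaw":0,"claw":1},
  {"translation":[0,0,0],"yaw":0,"claw":1},
])

```text
time: 8.05
position: [0.6243, -0.002, 0.1804]
ee_rot: [0.0, 0.995, 0.102, 0.004]
wrist_force: [5.8, 0.7, 3.7]
opening: 0.0278
finger_force: 30.0
```

```bash
cat > tilt.py <<'E'
from h import *
import sys
f=sys.argv[1];s=robot.get_state();Rt=R.from_quat(np.roll(s['ee_rot'],-1)).as_matrix()
print(s['time'],s['position'],s['wrist_force'],s['moment'])
shot('wrist',f);p,X,ok=cloud(f);hsv=cv2.cvtColor(p,cv2.COLOR_RGB2HSV);H,S,V=[hsv[...,i].astype(int) for i in range(3)]
from fit import loc
N=loc(X,[.6555,.005,.2045]);P=(X-s['position'])@Rt*1000
y=(H>20)&(H<34)&(S>140)&ok&(abs(P[...,0])<70)&(abs(P[...,1])<13)&(P[...,2]>-80)&(P[...,2]<60)
Q=N[y][:,[0,2]];k=cv2.fitLine  # split into planes: front (+x) and top by RANSAC
best=[]
rng=np.random.default_rng(0);rem=Q
for _ in range(2):
    b=(0,)
    for i in range(300):
        a,c=rem[rng.choice(len(rem),2,replace=False)];d=c-a;L=np.linalg.norm(d)
        if L<8:continue
        n=np.array([-d[1],d[0]])/L;m=abs((rem-a)@n)<.8
        if m.sum()>b[0]:b=(m.sum(),m)
    v=cv2.fitLine(rem[b[1]].astype('float32'),2,0,.01,.01).ravel()
    g=rem[b[1]];print('plane n',b[0],'angle of face in nest xz deg',np.degrees(np.arctan2(v[1],v[0])).round(1),'thru',v[2:].round(1),'x',np.percentile(g[:,0],[1,99]).round(1),'z',np.percentile(g[:,1],[1,99]).round(1));rem=rem[~b[1]]
    if len(rem)<50:break
E
python3 tilt.py w4
```

```text
8.05 [ 0.6243053  -0.00203238  0.18036201] [5.78335127 0.65398871 3.68349635] [ 0.16772644 -1.56737652  0.01271549]
plane n 5270 angle of face in nest xz deg 72.6 thru [32.3 77.2] x [17.8 41.8] z [ 31.  107.5]
plane n 3762 angle of face in nest xz deg -17.5 thru [ 28.3 111.7] x [14.9 40.7] z [107.4 116.1]
```

Tilting as planned: the tilt error fell from 28° to 17.5° and the foot is in the slot. Continuing.

jog_arm([
  {"translation":[-2,-0.4,-4],"yaw":0,"claw":1},
  {"translation":[-2,-0.4,-5],"yaw":0,"claw":1},
  {"translation":[-1,-0.3,-5],"yaw":0,"claw":1},
  {"translation":[0,0,0],"yaw":0,"claw":1},
])

```text
time: 8.6
position: [0.6188, -0.0031, 0.1658]
ee_rot: [0.0, 0.995, 0.102, 0.003]
wrist_force: [5.6, 0.2, -0.2]
opening: 0.0275
finger_force: 30.0
```

```bash
python3 tilt.py w5
```

```text
8.6 [ 0.61883354 -0.00312943  0.16584842] [ 5.61970965  0.19186601 -0.2119601 ] [ 0.14669252 -1.56994945  0.01479066]
plane n 6050 angle of face in nest xz deg 79.8 thru [26.3 71.6] x [19.  31.5] z [31.8 99.9]
plane n 3770 angle of face in nest xz deg -10.3 thru [ 17.1 102.6] x [ 2.2 30.3] z [ 99.8 105.5]
```

jog_arm([
  {"translation":[-2,-0.4,-3],"yaw":0,"claw":1},
  {"translation":[-2,-0.4,-3],"yaw":0,"claw":1},
  {"translation":[-2,-0.3,-2],"yaw":0,"claw":1},
  {"translation":[0,0,0],"yaw":0,"claw":1},
])

```text
time: 9.15
position: [0.6123, -0.0043, 0.1579]
ee_rot: [0.0, 0.995, 0.102, 0.003]
wrist_force: [5.9, 1.0, 3.9]
opening: 0.0276
finger_force: 30.0
```

```bash
python3 tilt.py w6
```

```text
9.15 [ 0.61232121 -0.00425975  0.15789761] [5.91914581 1.04599093 3.93501896] [ 0.06185827 -1.27891263 -0.00582239]
plane n 6954 angle of face in nest xz deg 85.6 thru [20.1 68.7] x [16.8 22.7] z [28.7 98.1]
plane n 3590 angle of face in nest xz deg -4.5 thru [ 7.5 99.5] x [-8.4 21.3] z [ 97.8 101.1]
```

jog_arm([
  {"translation":[0,0,0],"yaw":0,"claw":0.66},
  {"translation":[0,0,0],"yaw":0,"claw":0.62},
  {"translation":[0,0,0],"yaw":0,"claw":0.55},
  {"translation":[0,0,0],"yaw":0,"claw":0.5},
])

```text
time: 9.7
position: [0.6097, -0.0042, 0.1564]
ee_rot: [-0.0, 0.995, 0.102, -0.0]
wrist_force: [-0.4, 0.9, 0.5]
opening: 0.0453
finger_force: 0.0
```

```bash
python3 tilt.py w7
```

```text
9.7 [ 0.60967056 -0.00415977  0.15636517] [-0.43347527  0.91314322  0.47306632] [-0.01251415  0.09441645  0.00176845]
plane n 6885 angle of face in nest xz deg -89.9 thru [15.2 64.9] x [14.4 15.9] z [25.6 94.8]
plane n 3065 angle of face in nest xz deg -0.0 thru [-0.2 95.1] x [-17.   14.1] z [94.4 95.8]
```

The cage is home: faces at 0.0° to the nest axes, top 95.1 mm above the slot floor. Before moving to the handles I'll check the hand's forward extent and the cage's y position.

```bash
python3 - <<'E'
from h import *
from fit import loc
s=robot.get_state();Rt=R.from_quat(np.roll(s['ee_rot'],-1)).as_matrix()
p,X,ok=cloud('w7');P=(X-s['position'])@Rt*1000
hsv=cv2.cvtColor(p,cv2.COLOR_RGB2HSV);H,S,V=[hsv[...,i].astype(int) for i in range(3)]
yel=(H>20)&(H<34)&(S>140)
for a in range(-170,0,15):
    m=ok&(P[...,2]>=a)&(P[...,2]<a+15)&~(yel&(abs(P[...,1])<16)&(P[...,2]>-75))
    if m.sum()>20:print(a,m.sum(),np.percentile(P[m],[1,99],axis=0).round(0).tolist())
N=loc(X,[.6555,.005,.2045]);f=N[yel&ok&(N[...,2]>50)&(N[...,2]<97)&(abs(N[...,0])<20)&(abs(N[...,1])<25)];print('cage y',np.percentile(f[:,1],[1,99]))
E
```

```text
-125 15818 [[21.0, -37.0, -118.0], [24.0, 51.0, -110.0]]
-110 54723 [[14.0, -58.0, -110.0], [36.0, 59.0, -96.0]]
-95 6872 [[-8.0, -78.0, -95.0], [36.0, 79.0, -81.0]]
-80 918 [[-9.0, -24.0, -80.0], [6.0, 25.0, -65.0]]
-65 1822 [[-8.0, -34.0, -64.0], [10.0, 35.0, -50.0]]
-50 2322 [[-5.0, -37.0, -50.0], [10.0, 38.0, -35.0]]
-35 1865 [[-7.0, -37.0, -35.0], [17.0, 38.0, -20.0]]
-20 6827 [[-4.0, -34.0, -19.0], [97.0, 35.0, -5.0]]
-5 7066 [[0.0, -44.0, -5.0], [103.0, 43.0, 10.0]]
cage y [-13.99253343  12.926863  ]
```

jog_arm([
  {"translation":[0,0,30],"yaw":0,"claw":0.4},
  {"translation":[0,0,40],"yaw":0,"claw":0.2},
  {"translation":[0,0,20],"yaw":0,"claw":0},
  {"translation":[-28,-6,0],"yaw":0,"claw":0},
  {"translation":[-28,-6,0],"yaw":0,"claw":0},
  {"translation":[0,0,0],"yaw":0,"claw":0},
  {"translation":[0,0,0],"yaw":0,"claw":0},
])

```text
time: 10.62
position: [0.5547, -0.0158, 0.2468]
ee_rot: [-0.0, 0.995, 0.102, 0.0]
wrist_force: [-0.3, 0.9, 0.1]
opening: 0.0927
finger_force: 0.0
```

```bash
python3 - <<'E'
from fit import *
s=robot.get_state();print(s['time'],s['position'],s['ee_rot'])
shot('wrist','w8');shot('top','t8')
p,X,ok=cloud('w8');hsv=cv2.cvtColor(p,cv2.COLOR_RGB2HSV);H,S,V=[hsv[...,i].astype(int) for i in range(3)]
box=ok&(X[...,2]<.2)&(abs(X[...,0]-.62)<.15)&(abs(X[...,1])<.1)
N=loc(X,[.6555,.005,.2045])
r=box&((H<6)|(H>172))&(S>130)&(X[...,2]>.05)&(X[...,0]<.62)
for g in(1,-1):
    q=N[r&(N[...,1]*g>0)];print('handle',g,len(q),np.percentile(q,[2,50,98],axis=0).round(1).tolist() if len(q) else 0)
yel=(H>20)&(H<34)&(S>140)
f=N[yel&ok&(abs(N[...,0])<22)&(abs(N[...,1])<25)&(N[...,2]>93)];print('cage top',len(f),np.percentile(f,[1,50,99],axis=0).round(1).tolist())
b=N[box&(H>105)&(H<130)&(S>110)&(abs(N[...,0])<30)&(N[...,1]>0)];print('cap',len(b),np.percentile(b,[2,98],axis=0).round(1).tolist() if len(b) else 0)
E
```

```text
10.625 [ 0.55470375 -0.0158061   0.24679518] [-5.84025142e-05  9.94786592e-01  1.01977965e-01  3.56942450e-04]
handle 1 423 [[-110.6, 23.9, 30.5], [-81.5, 29.1, 32.0], [-56.7, 34.2, 33.2]]
handle -1 424 [[-111.1, -34.1, 30.7], [-82.8, -29.7, 31.9], [-56.4, -24.9, 33.1]]
cage top 2557 [[-17.6, -14.2, 93.3], [0.7, -0.6, 95.0], [15.5, 12.8, 96.3]]
cap 622 [[-12.6, 15.0, -0.1], [10.7, 27.6, 35.2]]
```

View pics/w8.png

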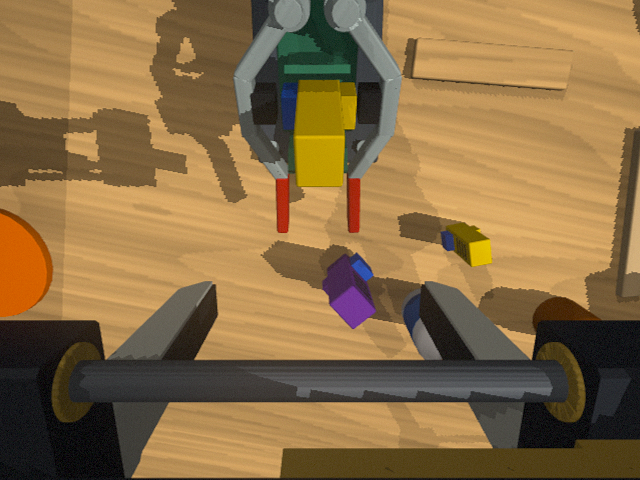

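The picture shows the cage leaning in the slot at (320,130), between the pads, with the red handles at (283,205) and (353,205) symmetric about the hand. I'll descend over the handle ends.

jog_arm([
  {"translation":[-1.5,-0.3,-50],"yaw":0,"claw":0},
  {"translation":[0,0,-50],"yaw":0,"claw":0},
  {"translation":[0,0,-40],"yaw":0,"claw":0},
  {"translation":[0,0,-30],"yaw":0,"claw":0},
  {"translation":[0,0,-16],"yaw":0,"claw":0},
  {"translation":[0,0,0],"yaw":0,"claw":0},
  {"translation":[0,0,0],"yaw":0,"claw":0.15},
  {"translation":[0,0,0],"yaw":0,"claw":0.22},
  {"translation":[0,0,0],"yaw":0,"claw":0.24},
  {"translation":[0,0,0],"yaw":0,"claw":0.26},
])

```text
time: 11.98
position: [0.5528, -0.0163, 0.0611]
ee_rot: [-0.0, 0.995, 0.102, 0.0]
wrist_force: [0.1, 0.4, 0.5]
opening: 0.0694
finger_force: 0.6
```

jog_arm([
  {"translation":[0,0,0],"yaw":0,"claw":0.28},
  {"translation":[0,0,0],"yaw":0,"claw":0.3},
  {"translation":[0,0,0],"yaw":0,"claw":0.32},
  {"translation":[0,0,0],"yaw":0,"claw":0.34},
  {"translation":[0,0,0],"yaw":0,"claw":0.36},
  {"translation":[0,0,0],"yaw":0,"claw":0.38},
  {"translation":[0,0,0],"yaw":0,"claw":0.39},
  {"translation":[0,0,0],"yaw":0,"claw":0.39},
])

```text
time: 12.98
position: [0.5523, -0.0165, 0.0605]
ee_rot: [0.0, 0.995, 0.102, -0.0]
wrist_force: [-0.2, -0.4, -0.3]
opening: 0.0569
finger_force: 1.4
```

jog_arm([
  {"translation":[0,0,0],"yaw":0,"claw":0.4},
  {"translation":[0,0,0],"yaw":0,"claw":0.41},
  {"translation":[0,0,0],"yaw":0,"claw":0.42},
  {"translation":[0,0,0],"yaw":0,"claw":0.42},
])

```text
time: 13.48
position: [0.5523, -0.0166, 0.0605]
ee_rot: [0.0, 0.995, 0.102, -0.0]
wrist_force: [-1.5, -2.0, -2.2]
opening: 0.0541
finger_force: 4.3
```

jog_arm([
  {"translation":[0,0,0],"yaw":0,"claw":0.43},
  {"translation":[0,0,0],"yaw":0,"claw":0.44},
  {"translation":[0,0,0],"yaw":0,"claw":0.44},
])

```text
time: 13.85
position: [0.5523, -0.0166, 0.0605]
ee_rot: [0.0, 0.995, 0.102, -0.0]
wrist_force: [-1.6, -3.9, -4.5]
opening: 0.0523
finger_force: 9.1
```

jog_arm([
  {"translation":[0,0,0],"yaw":0,"claw":0.45},
  {"translation":[0,0,0],"yaw":0,"claw":0.45},
])

```text
time: 14.1
position: [0.5522, -0.0166, 0.0605]
ee_rot: [0.0, 0.995, 0.102, -0.0]
wrist_force: [-2.9, -3.4, -5.6]
opening: 0.0514
finger_force: 10.5
```

jog_arm([
  {"translation":[0,0,0],"yaw":0,"claw":0.46},
  {"translation":[0,0,0],"yaw":0,"claw":0.46},
])

```text
time: 14.35
position: [0.5522, -0.0166, 0.0605]
ee_rot: [0.0, 0.995, 0.102, -0.0]
wrist_force: [-3.0, -3.9, -5.9]
opening: 0.0507
finger_force: 12.5
```

jog_arm([
  {"translation":[0,0,0],"yaw":0,"claw":0.47},
  {"translation":[0,0,0],"yaw":0,"claw":0.47},
])

```text
time: 14.6
position: [0.5522, -0.0167, 0.0605]
ee_rot: [0.0, 0.995, 0.102, -0.0]
wrist_force: [-3.5, -4.0, -6.4]
opening: 0.05
finger_force: 13.2
```

jog_arm([
  {"translation":[0,0,0],"yaw":0,"claw":0.48},
  {"translation":[0,0,0],"yaw":0,"claw":0.48},
])

```text
time: 14.85
position: [0.552, -0.0162, 0.0605]
ee_rot: [-0.0, 0.995, 0.102, -0.0]
wrist_force: [-3.9, -1.5, -5.2]
opening: 0.0486
finger_force: 9.1
```

Peak was 13.2 N at 50.0 mm and it is now giving. I'll continue until the force has faded.

jog_arm([
  {"translation":[0,0,0],"yaw":0,"claw":0.49},
  {"translation":[0,0,0],"yaw":0,"claw":0.5},
  {"translation":[0,0,0],"yaw":0,"claw":0.5},
])

```text
time: 15.22
position: [0.5521, -0.0164, 0.0605]
ee_rot: [-0.0, 0.995, 0.102, -0.0]
wrist_force: [-3.3, -2.1, -5.3]
opening: 0.0466
finger_force: 5.0
```

jog_arm([
  {"translation":[0,0,0],"yaw":0,"claw":0.51},
  {"translation":[0,0,0],"yaw":0,"claw":0.52},
  {"translation":[0,0,0],"yaw":0,"claw":0.52},
])

```text
time: 15.6
position: [0.5533, -0.016, 0.061]
ee_rot: [-0.0, 0.995, 0.102, 0.001]
wrist_force: [-1.7, -0.9, -0.2]
opening: 0.0444
finger_force: 1.5
```

jog_arm([
  {"translation":[0,0,0],"yaw":0,"claw":0.53},
  {"translation":[0,0,0],"yaw":0,"claw":0.54},
  {"translation":[0,0,0],"yaw":0,"claw":0.54},
])

```text
time: 15.98
position: [0.5534, -0.0163, 0.0609]
ee_rot: [0.0, 0.995, 0.102, 0.001]
wrist_force: [-0.4, -0.6, 0.1]
opening: 0.0431
finger_force: 1.6
```

jog_arm([
  {"translation":[0,0,0],"yaw":0,"claw":0.55},
  {"translation":[0,0,0],"yaw":0,"claw":0.56},
  {"translation":[0,0,0],"yaw":0,"claw":0.56},
])

```text
time: 16.35
position: [0.5532, -0.0165, 0.0608]
ee_rot: [0.0, 0.995, 0.102, 0.001]
wrist_force: [2.2, -0.6, 1.1]
opening: 0.0412
finger_force: 1.7
```

jog_arm([
  {"translation":[0,0,0],"yaw":0,"claw":0.57},
  {"translation":[0,0,0],"yaw":0,"claw":0.58},
  {"translation":[0,0,0],"yaw":0,"claw":0.58},
])

```text
time: 16.73
position: [0.5527, -0.0164, 0.0606]
ee_rot: [0.0, 0.995, 0.102, 0.0]
wrist_force: [2.4, 0.2, 1.4]
opening: 0.0388
finger_force: 1.7
```

The force has stayed at spring level (1.7 N) for about 5 mm, so the cap has snapped. I'll release, lift clear and inspect.

jog_arm([
  {"translation":[0,0,0],"yaw":0,"claw":0.48},
  {"translation":[0,0,0],"yaw":0,"claw":0.38},
  {"translation":[0,0,0],"yaw":0,"claw":0.28},
  {"translation":[0,0,0],"yaw":0,"claw":0.15},
  {"translation":[0,0,0],"yaw":0,"claw":0},
  {"translation":[0,0,0],"yaw":0,"claw":0},
  {"translation":[0,0,0],"yaw":0,"claw":0},
])

```text
time: 17.6
position: [0.5524, -0.0165, 0.0606]
ee_rot: [-0.0, 0.995, 0.102, -0.0]
wrist_force: [0.4, -0.0, 0.4]
opening: 0.0924
finger_force: 0.0
```

jog_arm([
  {"translation":[0,0,25],"yaw":0,"claw":0},
  {"translation":[0,0,50],"yaw":0,"claw":0},
  {"translation":[0,0,60],"yaw":0,"claw":0},
  {"translation":[0,0,50],"yaw":0,"claw":0},
  {"translation":[0,0,20],"yaw":0,"claw":0},
  {"translation":[0,0,0],"yaw":0,"claw":0},
  {"translation":[0,0,0],"yaw":0,"claw":0},
])

```text
time: 18.48
position: [0.5519, -0.0161, 0.2647]
ee_rot: [-0.0, 0.995, 0.102, -0.001]
wrist_force: [-0.6, -1.3, 0.4]
opening: 0.093
finger_force: 0.0
```

```bash
python3 - <<'E'
from fit import *
s=robot.get_state();print(s['time'],s['position'],s['opening'],s['wrist_force'])
shot('wrist','w9')
for n in('w8','w9'):
    p,X,ok=cloud(n);hsv=cv2.cvtColor(p,cv2.COLOR_RGB2HSV);H,S,V=[hsv[...,i].astype(int) for i in range(3)]
    N=loc(X,[.6555,.005,.2045]);box=ok&(X[...,2]<.21)
    yel=(H>20)&(H<34)&(S>140)&box
    f=N[yel&(abs(N[...,0])<22)&(abs(N[...,1])<25)&(N[...,2]>90)];print(n,'cage top',len(f),np.percentile(f,[1,50,99],axis=0).round(1).tolist())
    z=box&(abs(N[...,0])<14)&(N[...,2]>8)&(N[...,2]<36)
    b=N[z&(H>105)&(H<130)&(S>110)];q=N[z&yel&(N[...,1]<-10)]
    print('cap y',len(b),np.percentile(b,[2,98],axis=0).round(1).tolist() if len(b) else 0,'boss y',np.percentile(q,[2,98],axis=0).round(1).tolist() if len(q) else 0)
    r=box&((H<6)|(H>172))&(S>130)&(X[...,2]>.05)&(X[...,0]<.62)
    for g in(1,-1):
        q=N[r&(N[...,1]*g>0)];print('handle',g,np.percentile(q[:,1],[2,50,98]).round(1))
v=p[60:210,220:420,::-1];cv2.imwrite('pics/c9.png',cv2.resize(v,(800,600),interpolation=2))
E
```

```text
18.475 [ 0.55190976 -0.01612752  0.26465638] 0.09300352584840621 [-0.60300262 -1.34105755  0.37847881]
w8 cage top 2705 [[-17.6, -14.2, 90.8], [1.5, -0.6, 95.0], [15.6, 12.8, 96.3]]
cap y 601 [[-11.7, 15.0, 13.5], [10.7, 24.0, 35.2]] boss y [[-11.8, -25.5, 12.1], [10.9, -15.5, 35.5]]
handle 1 [23.9 29.1 34.2]
handle -1 [-34.1 -29.7 -24.9]
w9 cage top 2364 [[-17.3, -9.6, 90.6], [1.5, 3.9, 95.0], [15.6, 17.6, 96.5]]
cap y 15 [[7.8, 19.1, 15.0], [10.6, 19.9, 33.8]] boss y [[-12.1, -21.0, 13.3], [10.8, -10.9, 35.2]]
handle 1 [24.7 29.4 34.1]
handle -1 [-34.3 -29.6 -24.6]
```

View pics/c9.png

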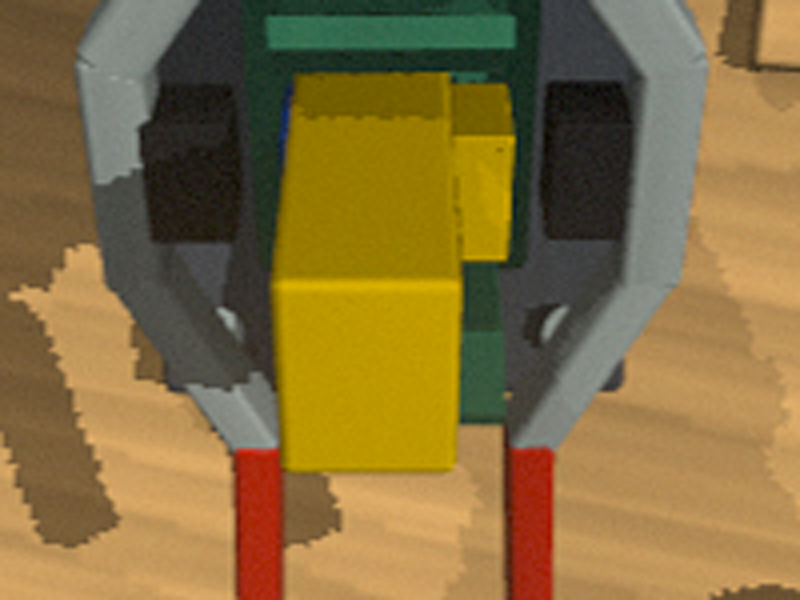

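The crop shows the cage seated with its top at (365,370), handles open at (260,520) and (530,520), and the cap nearly flush at (287,120). The cap stands about 2 mm out, so it is fully in. I'll hand the job in.

```bash
python3 -c "
from workcell import robot
print(robot.finish_job())"
```

```text
the job is handed in; nothing more can be done
None
```

The yellow cage is seated fully home in the tilted slot with its blue cap snapped in (about 2 mm proud); the handles have sprung open, the arm is clear, and I handed the job in at 18.5 s.

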